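# Put the wooden spoon away in the utensil crock

## Task

The clean wooden spoon has been left standing head down in the empty pot on the hob. Pull it out by its handle, lay it flat on the chopping board and let go, then take it again near its head and lower it handle first into the white crock, keeping hold until the end of the handle meets the crock's floor. Leave it standing there head up, leaning on the rim on the side away from the hob, without shifting the pot, the crock, the board or the oil bottle, pepper mill and salt jar.

Things in the scene. Friction and masses are not known exactly. Their poses are not given: they have to be found in the camera images.
- spoon: light beech spoon, 300 mm long, 45 g; origin on its axis, half-way along; x runs along it from handle to head, z out of the head's hollow face. Handle round, straight, 13 mm thick. Head oval, 68 mm long (x = 82 to 150 mm), 46 mm wide, 20 mm thick, about the axis. Balances 12 mm headward of the middle. At the start it leans in the pot, head on the pot's floor, handle over the rim, rising 39 degrees, roughly towards the robot
- spoon_mid (a point): the spoon's centre: on its axis, half-way along
- spoon_end (a point): the free end of the handle, on the axis, 150 mm from the spoon's middle
- spoon_head (a point): centre of the oval head, 116 mm from the spoon's middle
- hob: white two-burner gas hob, fixed, 510 mm (x) by 290 mm (y), black pan supports with their tops 45 mm above the worktop; origin at its middle, on the worktop. It stands to the left (y > 0) or right (y < 0) of the crock; the board is on the other side
- pot: empty deep steel pot on the hob's far burner, 156 mm across, 115 mm tall (rim 160 mm above the worktop), wall 4 mm, floor 5 mm, 0.9 kg, two short ear handles 33 mm out at 98 mm height, square to the spoon; origin at the centre of its underside
- board: wooden chopping board, 380 mm (x) by 240 mm (y), 18 mm thick, 1.3 kg, lies on the worktop, not clamped; origin at the centre of its underside, so its top is 18 mm above
- crock: white stoneware utensil crock between hob and board, round, straight-sided, empty: 136 mm across, 155 mm tall, wall 6 mm (124 mm inside), floor 9 mm thick (146 mm deep), 1.3 kg, not fixed; origin at the centre of its underside, z up, x and y as the world's
- crock_floor (a point): centre of the crock's inner floor, 9 mm above the worktop
- oil: green glass oil bottle, 60 mm across, 225 mm tall, beyond the crock; origin at the centre of its underside
- mill: dark wooden pepper mill, 54 mm across, 168 mm tall, beyond the crock; origin at the centre of its underside
- salt: small glass salt jar with a steel lid, 70 mm across, 75 mm tall, beyond the crock; origin at the centre of its underside
There are look-alikes about, which are no part of the job. What is shaped like the crock but blue, red or turquoise is not meant.

How it is judged:
By the outcome, as a careful person would: the job done as asked, in the order asked, and still so for the second after the job is handed in, with the robot touching nothing.
It also fails if it takes over 70 s, if anything falls off the work surface, if the arm or the gripper's body presses on something with over 40 N, if the wrist force passes 120 N, or if a joint passes its speed limit or range.

## Robot

A 6-joint arm with a two-finger parallel gripper is mounted at the origin on the work surface. World frame = base frame: x ahead of the robot, y to its left, z up, the work surface at z = 0. Lengths are in mm, angles in rad, forces in N, time in s.
With the tool pointing down it reaches from about 300 to 775 mm from the base axis. Payload 14.6 kg.
Tool frame: the origin (TCP) lies where the fingers leave the gripper's body, on its centre line; the fingertips stand 97 mm ahead of it and the grasp point (between the pads) lies ahead of it (grip_depth is the z of the grasp point in the tool frame, in mm); z points along the fingers, y is the line along which they close (so a half turn about z gives the same grasp; the last joint's range is limited). The gripper opens to 94 mm and grips with 3 to 60 N. Pads are 16 mm wide; open, the fingers measure 119 mm over their backs; the gripper's body (75 mm by 177 mm) begins 78 mm behind the grasp point.
Start: joints at [1.14, 0.3, 1.521, -0, 1.321, -0.067], TCP at [195.703, 513.995, 302.646] pointing down, gripper open.
Joint ranges: [-3.03, 3.03], [-0.79, 2.21], [0.23, 2.52], [-1.04, 4.18], [0, 3.07], [-2.55, 2.55]. Speed limits (rad/s): [2.22, 2.22, 2.57, 3.14, 3.14, 3.14].

## Interface

Orientations are given as [roll, pitch, yaw] about the fixed x, y, z axes, in that order (R = Rz(yaw) Ry(pitch) Rx(roll)).
In Python, from cell import read_state, camera, sign_off, regions_of, spot_point, grip_depth gives the robot as it stands. The module is installed in compiled form; this text tells all that it offers.
- The arm moves only by the tool send_rows, never from a script. Its argument "series" is a list of rows, each a list of 3 entries, a list of its own where there are three numbers: the shift along the world's x, y, z in mm, then the turn about the world's z in degrees, then the closure, from -1 (fully open) to 1 (shut), so that 0 is half open. A call has 1 to 12 rows; each row shifts and turns the commanded pose from where the row before left it; what a row does not reach is not made up. A row lasts 1/10 s, in which the tool goes at most 50 mm and 8.59 degrees, less where a joint would pass 70% of its speed; a pose out of reach is approached as far as the arm can. A call is refused whole if a number of a shift passes 50 or a number of a turn 8.59, either way. A call with a gripper value outside its range is refused whole. The fingers move at their own pace and stop on an object; "squeeze" is the grip in N (left out, the last holds). Time passes only in rows, so rows that do not move let the fingers close. It gives the time, the measured TCP pose, the force, the opening and the grip force at its end, in the units of the state.
- read_state(): the state, without advancing time (a new reading comes with each control period).
- camera(name): name is "scene" or "side" or "wrist"; returns a dict with "color" (400x640x3 uint8, blue, green, red), "fx", "fy", "cx", "cy" (pixels), "dist" ([k1, k2, p1, p2, k3] as OpenCV has them; the pictures are not rectified), "camera_from_world" (4x4, takes a point from world to camera coordinates). Camera axes: x right, y down, z forward; pixel columns grow to the right and rows downward; lengths in mm; the calibration is good to about 2 mm. A picture is of the moment at which its call begins. There is no depth.
- sign_off(): hands the job in; it is judged then, once.
Trained networks look in a picture, given as the dict that the camera call returned (one of the last four; its "shot" number tells which), for a name from the list of things; names that differ only in an ending like _2 or _b are one class to them, and where a whole thing is asked for, a point or a joint stands for the part that bears it (a point fixed in the world has none). Each returns a list of dicts, best first, with "confidence" (0 to 1); they miss things now and then, are a little off and sometimes report something else, mostly with a low value. They report only what shows in the picture. A call takes as long as a camera call. They do not tell look-alikes from the thing itself.
- regions_of(thing, picture): "mask" (400x640 bool, what is visible of it).
- spot_point(thing, picture): "point" ([x, y, z] in mm, in the coordinates of the camera as it stood for that picture, good to about 4 mm: a listed point, or the origin of a listed thing).
The state is a dict: "clock": time; "joints": joint angles; "qd": joint speeds; "effort": joint torques, N m; "eef_pos": TCP position; "eef_rot": TCP orientation; "wrist_force": force on the tool from outside, world axes, zero at the start; "moment": the same for the moment, N m; "finger_gap": finger opening in mm; "finger_force": force on a finger pad.
Only numpy, scipy, OpenCV 4.12 (cv2) and the standard library are available. Lean on these libraries where they do the work, as an engineer would, in place of code of your own. Each camera call takes 0.05 s, during which the arm holds its last target. There are 200 camera calls.

## Working session

There is one attempt and no reset: what is moved stays moved. The work goes in short steps, Python scripts to look and compute and a tool call to move; the robot and the scene stay as the last step left them, time stands still between calls to the robot, and variables do not carry over. Pictures are saved under pics/ and viewed, at most 10 in all, crops included, and the job is handed in when it is done.

Besides the shell and the picture viewer there is one more tool, called after "Emit:" by a JSON object that holds its "fn" and its "kwargs". send_rows: Moves the arm, as the interface text tells. Its arguments: {"type":"object","properties":{"series":{"type":"array"},"squeeze":{"type":"number"}},"required":["series"]}

```bash
mkdir -p pics; cat > h.py <<'E'
import numpy as np, cv2
from cell import *
def w(c,p):
    T=np.linalg.inv(c["camera_from_world"]); return T[:3,:3]@np.array(p)+T[:3,3]
def px(c,P):
    T=np.array(c["camera_from_world"]); r,_=cv2.Rodrigues(T[:3,:3])
    K=np.array([[c["fx"],0,c["cx"]],[0,c["fy"],c["cy"]],[0,0,1.]])
    return cv2.projectPoints(np.array(P,float).reshape(-1,1,3),r,T[:3,3],K,np.array(c["dist"],float))[0].reshape(-1,2)
def ray(c,uv):
    K=np.array([[c["fx"],0,c["cx"]],[0,c["fy"],c["cy"]],[0,0,1.]])
    n=cv2.undistortPoints(np.array(uv,float).reshape(-1,1,2),K,np.array(c["dist"],float)).reshape(-1,2)
    T=np.linalg.inv(c["camera_from_world"]); d=np.c_[n,np.ones(len(n))]@T[:3,:3].T
    return T[:3,3],d
def atz(c,uv,z):
    o,d=ray(c,uv); return o+d*((z-o[2])/d[:,2])[:,None]
E
python3 - <<'E'
from h import *
for n in ["scene","side"]:
    c=camera(n); cv2.imwrite(f"pics/{n}0.png",c["color"])
    print(n,"cam at",w(c,[0,0,0]).round())
    for t in ["spoon_mid","spoon_end","spoon_head","hob","pot","board","crock","crock_floor","oil","mill","salt"]:
        for r in spot_point(t,c)[:4]:
            P=w(c,r["point"]); print(t,round(r["confidence"],2),P.round(),px(c,P).round()[0])
print(grip_depth,read_state())
E
```

```text
scene cam at [1126.  -53. 1215.]
spoon_mid 0.57 [628. 314. 144.] [425. 238.]
spoon_mid 0.3 [673. 295.  44.] [414. 264.]
spoon_end 0.77 [517. 358. 245.] [441. 191.]
spoon_head 0.71 [715. 280.  78.] [414. 272.]
spoon_head 0.42 [756. -85.  -1.] [301. 297.]
hob 0.65 [554. 296.   0.] [406. 237.]
pot 0.94 [673. 296.  45.] [415. 264.]
board 0.95 [ 540. -299.    1.] [239. 239.]
board 0.18 [716. 279.  73.] [414. 273.]
crock 0.94 [386.  40.  -0.] [332. 199.]
crock 0.9 [203. 337.   4.] [402. 158.]
crock 0.73 [ 247. -268.    1.] [252. 171.]
crock 0.72 [571.   1.   0.] [324. 245.]
crock_floor 0.98 [382.  41.   9.] [332. 197.]
crock_floor 0.84 [ 252. -258.    8.] [254. 171.]
crock_floor 0.83 [569.  -3.   6.] [323. 243.]
crock_floor 0.76 [195. 339.  12.] [403. 155.]
oil 0.92 [758. -84.   2.] [301. 297.]
mill 0.72 [770.   5.   1.] [328. 300.]
salt 0.98 [764.  89.  -0.] [354. 297.]
side cam at [ 107.  847. 1192.]
spoon_mid 0.49 [628. 311. 147.] [235. 255.]
spoon_end 0.74 [519. 360. 249.] [255. 262.]
spoon_end 0.19 [770.   2.   4.] [255. 199.]
spoon_head 0.8 [715. 272.  77.] [221. 248.]
hob 0.68 [551.
[... 592 characters left out ...]
15.]
78.39999999999999 {'clock': 1.2, 'joints': array([ 1.14042015e+00,  2.99910622e-01,  1.52097006e+00,  1.10446367e-05,
        1.32067044e+00, -6.66012301e-02]), 'qd': array([ 0.00179825,  0.00057211,  0.00052696, -0.00118818, -0.00048814,
        0.00084022]), 'effort': array([ 2.86717252e-03, -5.31657672e+01, -3.52929032e+01,  7.09861983e-02,
        2.12762912e-02,  4.46545371e-06]), 'eef_pos': array([195.69701074, 514.01366677, 302.65243146]), 'eef_rot': array([ 3.14155050e+00, -7.91297801e-06,  2.77781497e+00]), 'wrist_force': array([ 0.68014385, -0.52506746, -0.27101785]), 'moment': array([-0.03097225, -0.03253894, -0.01283174]), 'finger_force': 0.0, 'finger_gap': 94.1742164685327}
```

View scene.

```bash
python3 - <<'E'
import cv2,numpy as np
a=cv2.imread("pics/scene0.png");b=cv2.imread("pics/side0.png")
x=cv2.resize(a[120:330,190:490],None,fx=2,fy=2,interpolation=3); y=cv2.resize(b[150:400,190:450],None,fx=2,fy=2,interpolation=3)
cv2.imwrite("pics/v1.png",cv2.resize(x,(800,560)))
cv2.imwrite("pics/v2.png",y)
E
```

```text
(no output)
```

View pics/v1.png

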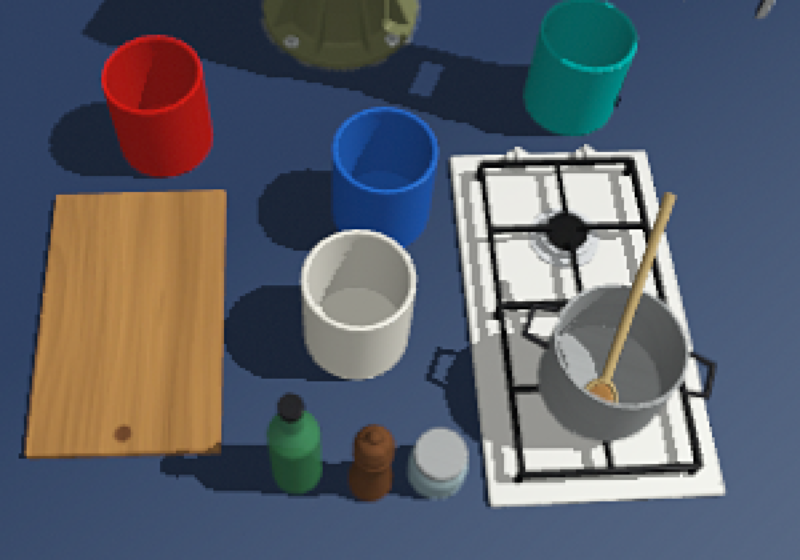

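View pics/v2.png

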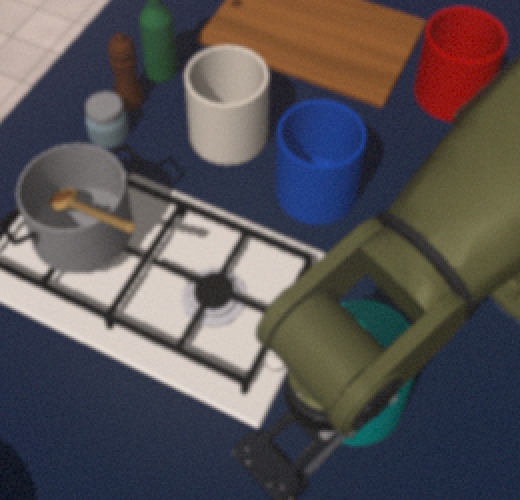

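The candidates for the crock, by scene pixel, are white (324,235), blue (334,178), red (250,160) and turquoise (408,145). White fits the description: it stands between hob and board at (571,-2), and the crop shows it clearly. The spoon leans in the pot, handle end at about (441,191), heading -23°. The hob is on the left, so the spoon must lean towards -y.

Emit:
{"fn": "send_rows", "kwargs": {"series": [[[0,0,50],0,-1],[[0,0,40],0,-1],[[37,-18,0],-2,-1],[[37,-18,0],0,-1],[[37,-18,0],0,-1],[[37,-18,0],0,-1],[[37,-18,0],0,-1],[[37,-17,0],0,-1],[[37,-17,0],0,-1],[[37,-17,0],0,-1],[[37,-17,0],0,-1],[[37,-17,0],0,-1]], "squeeze": 40}}

```text
clock: 2.4
eef_pos: [567.1, 338.1, 392.6]
eef_rot: [3.142, -0.0, 2.743]
wrist_force: [-0.1, 0.3, -0.2]
finger_gap: 93.8
finger_force: 0.0
```

```bash
cat > spoon.py <<'E'
from h import *
import sys
s=read_state(); print(s["clock"].__round__(2) if not hasattr(s["clock"],'round') else s["clock"].round(2),s["eef_pos"].round(1),np.degrees(s["eef_rot"]).round(1),round(float(s["finger_gap"]),1),round(float(s["finger_force"]),1),s["wrist_force"].round(1))
for n in sys.argv[1:]:
    c=camera(n)
    for t in ["spoon_mid","spoon_end","spoon_head"]:
        for r in spot_point(t,c)[:1]:
            P=w(c,r["point"]); print(n,t,round(r["confidence"],2),P.round(),px(c,P).round()[0])
    cv2.imwrite(f"pics/{n}_{c['shot']}.png",c["color"]); print(c['shot'])
E
python3 spoon.py wrist
```

```text
2.4 [567.1 338.1 392.6] [180.   -0.  157.2] 93.8 0.0 [-0.1  0.3 -0.2]
wrist spoon_mid 0.68 [626. 312. 153.] [319. 257.]
wrist spoon_end 0.78 [520. 360. 243.] [324. 141.]
wrist spoon_head 0.76 [713. 280.  78.] [322. 304.]
3
```

Emit:
{"fn": "send_rows", "kwargs": {"series": [[[0,0,-36],0,-1],[[0,0,-36],0,-1],[[0,0,-34],0,-1],[[0,0,0],0,1],[[0,0,0],0,1],[[0,0,0],0,1],[[0,0,0],0,1],[[0,0,0],0,1],[[0,0,0],0,1],[[0,0,0],0,1]]}}

```text
clock: 3.6
eef_pos: [565.7, 339.0, 286.9]
eef_rot: [3.141, 0.0, 2.743]
wrist_force: [0.1, -0.3, 0.1]
finger_gap: 41.5
finger_force: 0.0
```

```bash
python3 spoon.py
```

```text
3.6 [565.7 339.  286.9] [180.    0.  157.2] 41.5 0.0 [ 0.1 -0.3  0.1]
```

Emit:
{"fn": "send_rows", "kwargs": {"series": [[[0,0,0],0,1],[[0,0,0],0,1],[[0,0,0],0,1],[[0,0,0],0,1],[[0,0,0],0,1],[[0,0,0],0,1]]}}

```text
clock: 4.2
eef_pos: [565.7, 339.0, 286.7]
eef_rot: [-3.142, -0.0, 2.743]
wrist_force: [-1.1, -0.6, 0.7]
finger_gap: 12.3
finger_force: 40.0
```

Emit:
{"fn": "send_rows", "kwargs": {"series": [[[-4,2,10],0,1],[[-4,2,15],0,1],[[-4,2,20],0,1],[[0,0,25],0,1],[[0,0,25],0,1],[[0,0,25],0,1]]}}

```text
clock: 4.8
eef_pos: [553.1, 345.1, 409.4]
eef_rot: [3.14, 0.001, 2.743]
wrist_force: [-0.5, -0.3, -0.5]
finger_gap: 11.9
finger_force: 40.0
```

```bash
python3 spoon.py scene side
```

```text
4.8 [553.1 345.1 409.4] [1.799e+02 1.000e-01 1.572e+02] 11.9 40.0 [-0.5 -0.3 -0.5]
scene spoon_mid 0.84 [614. 318. 270.] [436. 215.]
scene spoon_head 0.58 [699. 286. 201.] [425. 252.]
4
side spoon_end 0.65 [508. 367. 366.] [252. 239.]
side spoon_head 0.52 [700. 283. 196.] [217. 229.]
5
```

Emit:
{"fn": "send_rows", "kwargs": {"series": [[[0,0,30],0,1],[[0,0,30],0,1],[[-2,-15,0],2,1],[[-4,-30,0],2,1],[[-8,-45,0],2,1],[[-8,-45,0],2,1],[[-8,-45,0],2,1],[[-8,-45,0],2,1],[[-8,-45,0],2,1],[[-8,-45,0],2,1],[[-8,-45,0],2,1],[[-8,-45,0],2,1]]}}

```text
clock: 6.4
eef_pos: [482.9, -61.7, 466.3]
eef_rot: [3.142, -0.001, 3.093]
wrist_force: [0.7, -0.1, -1.0]
finger_gap: 12.4
finger_force: 40.0
```

Emit:
{"fn": "send_rows", "kwargs": {"series": [[[-8,-45,0],3,1],[[-8,-45,0],0,1],[[-8,-45,0],0,1],[[-8,-45,0],0,1],[[-6,-30,0],0,1],[[-4,-20,0],0,1],[[0,-5,0],0,1],[[0,0,0],0,1]]}}

```text
clock: 7.2
eef_pos: [441.7, -295.2, 466.1]
eef_rot: [3.141, -0.001, -3.14]
wrist_force: [0.8, 0.5, -0.1]
finger_gap: 11.8
finger_force: 40.0
```

```bash
python3 spoon.py scene side
```

```text
7.2 [ 441.7 -295.2  466.1] [ 180.    -0.  -179.9] 11.8 40.0 [ 0.8  0.5 -0.1]
scene spoon_mid 0.91 [ 505. -297.  327.] [221. 179.]
scene spoon_head 0.68 [ 604. -295.  254.] [224. 221.]
6
side spoon_mid 0.76 [ 511. -294.  327.] [359. 100.]
side spoon_end 0.8 [ 391. -295.  426.] [397.  84.]
side spoon_head 0.87 [ 601. -295.  258.] [333. 110.]
7
```

Emit:
{"fn": "send_rows", "kwargs": {"series": [[[0,0,-30],0,1],[[0,0,-45],0,1],[[0,0,-45],0,1],[[0,0,-45],0,1],[[0,0,-25],0,1],[[0,0,-10],0,1],[[0,0,0],0,1]]}}

```text
clock: 8.3
eef_pos: [441.7, -294.9, 266.3]
eef_rot: [3.141, -0.001, -3.139]
wrist_force: [-0.9, 0.5, -0.9]
finger_gap: 12.1
finger_force: 40.0
```

Emit:
{"fn": "send_rows", "kwargs": {"series": [[[-4,0,-6],0,1],[[-10,0,-14],0,1],[[-10,0,-16],0,1],[[-8,0,-16],0,1],[[-6,0,-16],0,1],[[-5,0,-16],0,1],[[-4,0,-16],0,1],[[-3,0,-16],0,1],[[-1,0,-15],0,1],[[0,0,-10],0,1],[[0,0,-7],0,1],[[0,0,0],0,1]], "squeeze": 15}}

```text
clock: 9.5
eef_pos: [390.8, -295.1, 118.6]
eef_rot: [-3.142, 0.0, -3.139]
wrist_force: [-0.8, 0.9, 0.3]
finger_gap: 12.3
finger_force: 15.0
```

```bash
python3 spoon.py scene side
```

```text
9.5 [ 390.8 -295.1  118.6] [-180.     0.  -179.8] 12.3 15.0 [-0.8  0.9  0.3]
scene spoon_mid 0.77 [ 476. -298.   32.] [239. 219.]
scene spoon_head 0.8 [ 594. -296.   30.] [237. 250.]
8
side spoon_mid 0.79 [ 476. -295.   35.] [361. 167.]
side spoon_end 0.63 [ 328. -296.   39.] [399. 178.]
side spoon_head 0.77 [ 596. -297.   35.] [333. 157.]
9
```

Emit:
{"fn": "send_rows", "kwargs": {"series": [[[0,0,0],0,1],[[0,0,12],0,1],[[0,0,10],0,1],[[15,0,0],0,1],[[30,0,0],0,1],[[15,0,0],0,1],[[0,0,0],0,1],[[0,0,-12],0,1],[[0,0,-10],0,1],[[0,0,-1],0,1]], "squeeze": 40}}

```text
clock: 10.9
eef_pos: [449.7, -294.8, 116.1]
eef_rot: [3.14, -0.002, -3.139]
wrist_force: [-0.3, -0.1, 1.0]
finger_gap: 11.7
finger_force: 40.0
```

Emit:
{"fn": "send_rows", "kwargs": {"series": [[[0,0,0],0,0.6],[[0,0,0],0,0.4],[[0,0,0],0,0.2],[[0,0,0],0,0.2],[[0,0,0],0,0.2],[[0,0,25],0,0.2],[[0,0,40],0,0],[[0,0,45],0,-0.2]]}}

```text
clock: 11.7
eef_pos: [450.3, -294.7, 228.3]
eef_rot: [3.14, -0.002, -3.139]
wrist_force: [0.2, -0.9, 0.4]
finger_gap: 49.7
finger_force: 0.0
```

```bash
python3 spoon.py scene side; python3 -c "
import cv2,glob
a=cv2.imread('pics/scene_10.png');cv2.imwrite('pics/v3.png',cv2.resize(a[130:310,170:370],(800,720),interpolation=2)[:600])"; ls pics
```

```text
11.7 [ 450.3 -294.7  228.3] [ 1.799e+02 -1.000e-01 -1.798e+02] 49.7 0.0 [ 0.2 -0.9  0.4]
scene spoon_mid 0.67 [ 535. -296.   27.] [239. 235.]
scene spoon_end 0.79 [ 383. -294.   31.] [242. 197.]
scene spoon_head 0.76 [ 653. -295.   29.] [237. 266.]
10
side spoon_mid 0.59 [ 534. -293.   29.] [347. 164.]
side spoon_end 0.82 [ 383. -294.   30.] [384. 176.]
side spoon_head 0.67 [ 653. -300.   34.] [320. 152.]
11
scene0.png
scene_10.png
scene_4.png
scene_6.png
scene_8.png
side0.png
side_11.png
side_5.png
side_7.png
side_9.png
v1.png
v2.png
v3.png
wrist_3.png
```

The spoon lies flat on the board at (383..685, -295) and has been released. Next I regrasp it at the neck, about 58 mm headward of the middle.

Emit:
{"fn": "send_rows", "kwargs": {"series": [[[25,0,0],0,-0.1],[[45,0,0],0,-0.1],[[45,0,0],0,-0.1],[[28,-1,0],0,-0.1],[[0,0,-35],0,-0.1],[[0,0,-45],0,-0.1],[[0,0,-25],0,-0.1],[[0,0,-6],0,-0.1]], "squeeze": 8}}

```text
clock: 12.9
eef_pos: [593.8, -295.7, 115.2]
eef_rot: [3.141, -0.001, -3.139]
wrist_force: [-13.4, 9.9, 43.0]
finger_gap: 51.6
finger_force: 21.6
```

Emit:
{"fn": "send_rows", "kwargs": {"series": [[[0,0,0],0,1],[[0,0,0],0,1],[[0,0,0],0,1],[[0,0,0],0,1],[[0,0,0],0,1],[[0,0,0],0,1],[[0,0,0],0,1],[[0,0,0],0,1]]}}

```text
clock: 13.7
eef_pos: [593.7, -296.0, 116.6]
eef_rot: [3.142, -0.0, -3.139]
wrist_force: [0.2, -0.4, 0.2]
finger_gap: 12.6
finger_force: 8.0
```

The tips touched the board during that descent and the wrist force read 43 N, so I'll slow the final approaches. Next is a light grip and a lift, so the handle can swing down.

Emit:
{"fn": "send_rows", "kwargs": {"series": [[[0,0,5],0,1],[[0,0,15],0,1],[[0,0,25],0,1],[[0,0,25],0,1],[[0,0,25],0,1],[[0,0,25],0,1],[[0,0,25],0,1],[[0,0,25],0,1],[[0,0,0],0,1]], "squeeze": 3}}

```text
clock: 14.6
eef_pos: [594.2, -296.3, 291.9]
eef_rot: [-3.138, 0.006, -3.139]
wrist_force: [-0.6, -0.3, -0.2]
finger_gap: 12.9
finger_force: 3.0
```

```bash
python3 spoon.py scene side; python3 - <<'E'
from h import *
for n in ["scene","side"]:
    c=camera(n)
    for t in ["board","crock","pot"]:
        r=spot_point(t,c)[:2]
        print(n,t,[(w(c,q["point"]).round(),round(q["confidence"],2)) for q in r])
E
```

```text
14.6 [ 594.2 -296.3  291.9] [-179.8    0.4 -179.8] 12.9 3.0 [-0.6 -0.3 -0.2]
scene spoon_mid 0.56 [ 542. -298.  178.] [230. 215.]
scene spoon_end 0.7 [552. 294.  -1.] [406. 237.]
scene spoon_head 0.87 [ 649. -295.  225.] [225. 240.]
12
side spoon_mid 0.55 [ 539. -297.  175.] [348. 133.]
side spoon_end 0.71 [ 403. -297.  114.] [382. 157.]
side spoon_head 0.56 [ 646. -299.  226.] [322. 113.]
13
scene board [(array([ 544., -301.,    0.]), 0.95)]
scene crock [(array([201., 337.,   3.]), 0.97), (array([571.,   2.,   0.]), 0.83)]
scene pot [(array([673., 297.,  48.]), 0.88)]
side board [(array([ 540., -302.,    6.]), 0.78)]
side crock [(array([568.,  -7.,   1.]), 0.67), (array([387.,  39.,   2.]), 0.64)]
side pot [(array([668., 296.,  47.]), 0.6)]
```

Emit:
{"fn": "send_rows", "kwargs": {"series": [[[0,0,0],0,1],[[0,0,0],0,1],[[0,0,15],0,1],[[0,0,30],0,1],[[0,0,0],0,1],[[0,0,0],0,1]]}}

```text
clock: 16.0
eef_pos: [593.8, -296.0, 332.8]
eef_rot: [-3.141, 0.002, -3.139]
wrist_force: [-0.4, 0.3, -1.6]
finger_gap: 12.8
finger_force: 3.0
```

```bash
python3 spoon.py scene side
```

```text
16.0 [ 593.8 -296.   332.8] [-1.799e+02  1.000e-01 -1.798e+02] 12.8 3.0 [-0.4  0.3 -1.6]
scene spoon_mid 0.76 [ 542. -299.  217.] [227. 209.]
scene spoon_end 0.69 [ 407. -296.  150.] [235. 185.]
scene spoon_head 0.69 [ 646. -295.  270.] [222. 232.]
16
side spoon_mid 0.7 [756. -85.  -0.] [270. 186.]
side spoon_end 0.62 [ 405. -296.  149.] [383. 150.]
side spoon_head 0.79 [ 647. -300.  273.] [322. 102.]
17
```

The spoon hangs handle-down at 27° and friction holds it there. I'll bring it over the crock with the head towards -y. There I'll press the handle end lightly against the crock's inner +y wall to steepen it, since that needs only about 0.3 N.

Emit:
{"fn": "send_rows", "kwargs": {"series": [[[0,0,0],0,1],[[0,0,15],0,1],[[0,0,30],0,1],[[0,0,15],0,1],[[-2,13,0],-5,1],[[-2,13,0],-8,1],[[-2,13,0],-8,1],[[-2,13,0],-8,1],[[-2,13,0],-8,1],[[-2,13,0],-8,1],[[-2,13,0],-8,1],[[-2,13,0],-8,1]], "squeeze": 15}}

```text
clock: 17.6
eef_pos: [577.6, -191.5, 391.7]
eef_rot: [-3.142, 0.0, 2.074]
wrist_force: [-0.2, -0.6, -0.8]
finger_gap: 12.8
finger_force: 15.0
```

Emit:
{"fn": "send_rows", "kwargs": {"series": [[[-2,13,0],-8,1],[[-2,13,0],-8,1],[[-2,13,0],-8,1],[[-2,3,0],-5,1],[[0,0,0],0,1]]}}

```text
clock: 18.1
eef_pos: [569.6, -149.5, 391.9]
eef_rot: [3.141, 0.0, 1.573]
wrist_force: [0.5, 0.5, -0.5]
finger_gap: 13.2
finger_force: 15.0
```

```bash
python3 spoon.py scene side; python3 - <<'E'
from h import *
for n in ["scene","side"]:
    c=camera(n)
    for t in ["crock_floor","crock"]:
        r=spot_point(t,c)
        print(n,t,[(w(c,q["point"]).round(),round(q["confidence"],2)) for q in r if abs(w(c,q["point"])[0]-570)<30])
E
```

```text
18.1 [ 569.6 -149.5  391.9] [180.    0.   90.1] 13.2 15.0 [ 0.5  0.5 -0.5]
scene spoon_mid 0.98 [570. -98. 274.] [292. 206.]
scene spoon_end 0.67 [756. -87.  -1.] [300. 297.]
scene spoon_head 0.6 [ 571. -197.  330.] [255. 197.]
18
side spoon_mid 0.64 [568. -98. 274.] [317. 143.]
side spoon_end 0.71 [568.  36. 213.] [298. 183.]
side spoon_head 0.69 [575.  -5.  14.] [303. 215.]
19
scene crock_floor [(array([571.,  -1.,  10.]), 0.86)]
scene crock [(array([572.,   2.,  -1.]), 0.65)]
side crock_floor [(array([572.,   1.,   8.]), 0.61)]
side crock [(array([570.,  -8.,  -1.]), 0.65)]
```

Emit:
{"fn": "send_rows", "kwargs": {"series": [[[0,4,-15],0,1],[[0,4,-30],0,1],[[0,3,-28],0,1],[[0,0,-12],0,1],[[0,0,-3],0,1],[[0,0,0],0,1]]}}

```text
clock: 19.4
eef_pos: [569.9, -139.2, 304.4]
eef_rot: [3.141, 0.0, 1.573]
wrist_force: [-0.2, -0.3, 0.3]
finger_gap: 12.6
finger_force: 15.0
```

Emit:
{"fn": "send_rows", "kwargs": {"series": [[[0,4,0],0,1],[[0,6,0],0,1],[[0,6,0],0,1],[[0,6,0],0,1],[[0,6,0],0,1],[[0,6,0],0,1],[[0,0,0],0,1]], "squeeze": 3}}

```text
clock: 20.1
eef_pos: [569.7, -104.2, 303.7]
eef_rot: [3.141, -0.0, 1.574]
wrist_force: [-0.7, -0.8, 0.9]
finger_gap: 12.8
finger_force: 3.0
```

```bash
python3 spoon.py scene side; python3 - <<'E'
from h import *
for n in ["scene","side"]:
    c=camera(n)
    for t in ["crock_floor","crock"]:
        r=spot_point(t,c)
        print(n,t,[(w(c,q["point"]).round(),round(q["confidence"],2)) for q in r if abs(w(c,q["point"])[0]-570)<30])
E
```

```text
20.1 [ 569.7 -104.2  303.7] [180.   -0.   90.2] 12.8 3.0 [-0.7 -0.8  0.9]
scene spoon_mid 0.9 [568. -74. 188.] [301. 219.]
scene spoon_end 0.91 [567.  60. 123.] [343. 227.]
scene spoon_head 0.7 [ 569. -175.  246.] [266. 211.]
22
side spoon_mid 0.65 [568. -74. 192.] [314. 166.]
side spoon_end 0.69 [568.  55. 117.] [296. 208.]
side spoon_head 0.5 [ 573. -179.  252.] [326. 133.]
23
scene crock_floor [(array([572.,  -1.,   7.]), 0.58)]
scene crock [(array([572.,   2.,  -1.]), 0.71)]
side crock_floor [(array([573.,  -3.,  10.]), 0.89)]
side crock [(array([570.,  -5.,  -1.]), 0.74)]
```

The grip slid along the handle to about x=34 instead of turning, because wall friction jammed the end. I'll arc the grip around the end while rising, so wall friction helps the turn.

Emit:
{"fn": "send_rows", "kwargs": {"series": [[[0,0,0],0,1],[[0,0,-10],0,1],[[0,0,-10],0,1],[[0,0,0],0,1]], "squeeze": 15}}

```text
clock: 21.2
eef_pos: [569.4, -105.0, 281.8]
eef_rot: [-3.139, -0.001, 1.573]
wrist_force: [-0.2, 0.0, -0.0]
finger_gap: 12.5
finger_force: 15.0
```

Emit:
{"fn": "send_rows", "kwargs": {"series": [[[0,5,8],0,1],[[0,5,9],0,1],[[0,5,8],0,1],[[0,5,8],0,1],[[0,5,8],0,1],[[0,6,7],0,1],[[0,6,7],0,1],[[0,6,7],0,1],[[0,6,7],0,1],[[0,6,6],0,1],[[0,0,0],0,1]], "squeeze": 3}}

```text
clock: 22.3
eef_pos: [569.8, -49.3, 359.6]
eef_rot: [3.14, 0.0, 1.574]
wrist_force: [0.0, -0.3, -0.3]
finger_gap: 12.8
finger_force: 3.0
```

```bash
python3 spoon.py scene side; python3 - <<'E'
from h import *
for n in ["scene","side"]:
    c=camera(n)
    for t in ["crock_floor","crock"]:
        r=spot_point(t,c)
        print(n,t,[(w(c,q["point"]).round(),round(q["confidence"],2)) for q in r if abs(w(c,q["point"])[0]-570)<30])
E
```

```text
22.3 [569.8 -49.3 359.6] [179.9   0.   90.2] 12.8 3.0 [ 0.  -0.3 -0.3]
scene spoon_mid 0.87 [568. -38. 237.] [313. 211.]
scene spoon_end 0.56 [570.  53. 124.] [341. 228.]
scene spoon_head 0.89 [ 574. -106.  332.] [288. 196.]
26
side spoon_mid 0.66 [570. -39. 237.] [308. 163.]
side spoon_end 0.7 [571.  46. 115.] [296. 206.]
27
scene crock_floor [(array([569.,  -2.,   7.]), 0.82)]
scene crock [(array([570.,   2.,  -1.]), 0.62)]
side crock_floor [(array([574.,  -3.,  11.]), 0.97)]
side crock [(array([572.,  -8.,   2.]), 0.86)]
```

```bash
python3 -c "
import cv2,numpy as np
a=cv2.imread('pics/scene_26.png');b=cv2.imread('pics/side_27.png')
cv2.imwrite('pics/v4.png',np.hstack([cv2.resize(a[150:270,250:380],(390,360),interpolation=2),cv2.resize(b[90:240,240:380],(400,360),interpolation=2)]))"
```

```text
(no output)
```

View pics/v4.png

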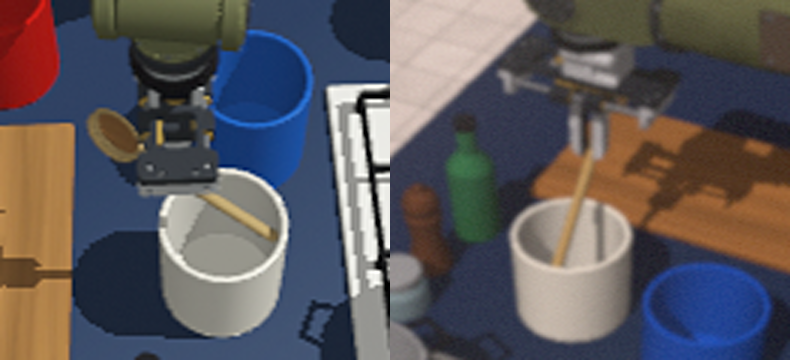

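The spoon is held near the fingertips at about 54°, with the handle end inside the crock. I'll lower it until the end meets the floor, then release and retake it close to the head for a proper final lowering.

Emit:
{"fn": "send_rows", "kwargs": {"series": [[[0,0,0],0,1],[[0,1,-10],0,1],[[0,2,-20],0,1],[[0,0,-20],0,1],[[0,0,-20],0,1],[[0,0,-10],0,1],[[0,0,-5],0,1],[[0,0,0],0,1]], "squeeze": 10}}

```text
clock: 23.8
eef_pos: [569.7, -47.0, 273.4]
eef_rot: [-3.141, -0.0, 1.574]
wrist_force: [-0.9, -0.5, 0.6]
finger_gap: 11.6
finger_force: 10.0
```

```bash
python3 spoon.py scene side
```

```text
23.8 [569.7 -47.  273.4] [-180.    -0.    90.2] 11.6 10.0 [-0.9 -0.5  0.6]
scene spoon_mid 0.58 [567. -38. 151.] [313. 224.]
scene spoon_end 0.53 [570.  56.  37.] [340. 239.]
scene spoon_head 0.66 [ 572. -104.  243.] [291. 211.]
30
side spoon_mid 0.63 [568. -36. 156.] [308. 181.]
side spoon_end 0.42 [766.   2.   5.] [255. 200.]
31
```

Emit:
{"fn": "send_rows", "kwargs": {"series": [[[0,0,-4],0,1],[[0,0,-4],0,1],[[0,0,-4],0,1],[[0,0,-2],0,1],[[0,0,0],0,1]]}}

```text
clock: 24.7
eef_pos: [569.6, -47.0, 259.2]
eef_rot: [-3.141, -0.0, 1.574]
wrist_force: [0.2, 0.7, -1.0]
finger_gap: 11.6
finger_force: 10.0
```

Emit:
{"fn": "send_rows", "kwargs": {"series": [[[0,0,-2],0,1],[[0,0,-2],0,1],[[0,0,0],0,1]]}}

```text
clock: 25.0
eef_pos: [569.6, -47.0, 255.4]
eef_rot: [-3.141, -0.0, 1.574]
wrist_force: [0.6, 0.1, -0.6]
finger_gap: 11.7
finger_force: 10.0
```

```bash
python3 spoon.py scene side
```

```text
25.0 [569.6 -47.  255.4] [-180.    -0.    90.2] 11.7 10.0 [ 0.6  0.1 -0.6]
scene spoon_mid 0.77 [569. -35. 131.] [314. 227.]
scene spoon_end 0.61 [570.  57.  19.] [340. 241.]
scene spoon_head 0.59 [ 571. -104.  223.] [291. 215.]
32
side spoon_mid 0.54 [569. -39. 135.] [309. 185.]
33
```

Emit:
{"fn": "send_rows", "kwargs": {"series": [[[0,0,-1],0,1],[[0,0,-1],0,1],[[0,0,0],0,1]]}}

```text
clock: 25.7
eef_pos: [569.6, -47.0, 253.4]
eef_rot: [-3.141, -0.0, 1.573]
wrist_force: [0.2, 0.1, -0.7]
finger_gap: 12.0
finger_force: 10.0
```

Emit:
{"fn": "send_rows", "kwargs": {"series": [[[0,0,-1],0,1],[[0,0,-1],0,1],[[0,0,0],0,1]]}}

```text
clock: 26.0
eef_pos: [569.7, -47.0, 251.5]
eef_rot: [-3.141, -0.0, 1.573]
wrist_force: [0.6, 0.4, -0.6]
finger_gap: 11.8
finger_force: 10.0
```

```bash
python3 spoon.py side scene
```

```text
26.0 [569.7 -47.  251.5] [-180.    -0.    90.2] 11.8 10.0 [ 0.6  0.4 -0.6]
side spoon_mid 0.53 [569. -36. 131.] [308. 186.]
34
scene spoon_mid 0.71 [571. -33. 128.] [314. 228.]
scene spoon_end 0.76 [572.  57.  16.] [340. 242.]
scene spoon_head 0.77 [ 569. -107.  223.] [290. 214.]
35
```

Emit:
{"fn": "send_rows", "kwargs": {"series": [[[0,0,0],0,0.6],[[0,0,0],0,0.5],[[0,0,0],0,0.5],[[0,0,5],0,0.5],[[0,0,15],0,0.5],[[0,0,30],0,0.3],[[0,0,40],0,0.2],[[0,0,30],0,0],[[0,0,0],0,0]]}}

```text
clock: 27.3
eef_pos: [570.1, -47.0, 376.5]
eef_rot: [3.134, 0.001, 1.574]
wrist_force: [0.8, 0.6, 0.8]
finger_gap: 46.3
finger_force: 0.0
```

```bash
python3 spoon.py side scene; python3 - <<'E'
from h import *
for n in ["scene","side"]:
    c=camera(n)
    for t in ["crock_floor","crock"]:
        r=spot_point(t,c)
        print(n,t,[(w(c,q["point"]).round(),round(q["confidence"],2)) for q in r if abs(w(c,q["point"])[0]-570)<30])
E
python3 -c "
import cv2,numpy as np,glob
a=cv2.imread(sorted(glob.glob('pics/scene_3*.png'))[-1]);b=cv2.imread(sorted(glob.glob('pics/side_3*.png'))[-1])
cv2.imwrite('pics/v5.png',np.hstack([cv2.resize(a[150:270,250:380],(390,360),interpolation=2),cv2.resize(b[90:240,240:380],(400,360),interpolation=2)]))"
```

```text
27.3 [570.1 -47.  376.5] [1.796e+02 1.000e-01 9.020e+01] 46.3 0.0 [0.8 0.6 0.8]
side spoon_mid 0.77 [571. -37. 131.] [308. 186.]
side spoon_head 0.69 [ 570. -106.  226.] [317. 152.]
36
scene spoon_mid 0.85 [569. -35. 128.] [314. 228.]
scene spoon_end 0.6 [568.  56.  14.] [340. 242.]
scene spoon_head 0.57 [ 571. -106.  221.] [290. 215.]
37
scene crock_floor [(array([573.,  -1.,   6.]), 0.78), (array([ 574., -108.,  220.]), 0.18)]
scene crock [(array([572.,   2.,  -2.]), 0.71)]
side crock_floor [(array([573.,  -4.,  17.]), 0.75)]
side crock [(array([569.,  -5.,   2.]), 0.78)]
```

View pics/v5.png

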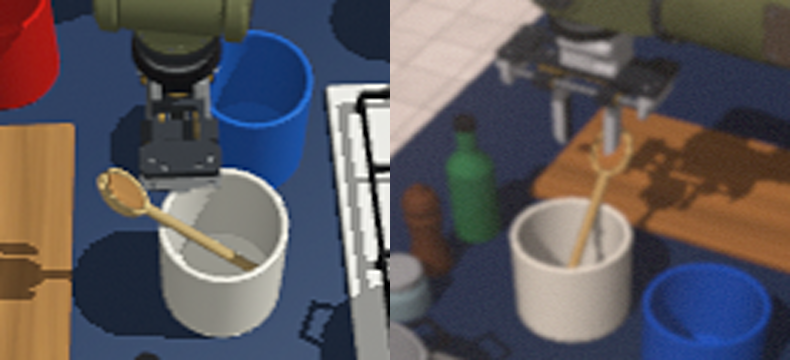

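The spoon stands in the crock at 52°, head up and resting on the -y rim; nothing moved on release. The grip had slid towards the middle, so I'll retake it at the neck and lift it a little. Then I'll lower it again to the floor, held near the head.

Emit:
{"fn": "send_rows", "kwargs": {"series": [[[0,-12,0],0,-0.3],[[0,-13,0],0,-0.3],[[0,0,-25],0,-0.3],[[0,0,-35],0,-0.3],[[0,0,-25],0,-0.3],[[0,0,-15],0,-0.3],[[0,0,-8],0,-0.3],[[0,0,-4],0,-0.3],[[0,0,0],0,0.3],[[0,0,0],0,0.6],[[0,0,0],0,1],[[0,0,0],0,1]], "squeeze": 20}}

```text
clock: 29.2
eef_pos: [569.8, -72.0, 260.2]
eef_rot: [3.141, 0.0, 1.574]
wrist_force: [-1.0, 0.5, -1.3]
finger_gap: 32.4
finger_force: 0.0
```

Emit:
{"fn": "send_rows", "kwargs": {"series": [[[0,0,0],0,1],[[0,0,0],0,1],[[0,0,0],0,1],[[0,0,0],0,1],[[0,0,0],0,1]]}}

```text
clock: 29.7
eef_pos: [569.7, -72.0, 259.6]
eef_rot: [-3.142, 0.0, 1.574]
wrist_force: [-0.7, -0.1, 0.4]
finger_gap: 12.7
finger_force: 20.0
```

```bash
python3 spoon.py side scene
```

```text
29.7 [569.7 -72.  259.6] [-180.     0.    90.2] 12.7 20.0 [-0.7 -0.1  0.4]
side spoon_mid 0.63 [571. -33. 133.] [307. 186.]
side spoon_head 0.59 [ 570. -110.  226.] [318. 152.]
40
scene spoon_mid 0.61 [ 543. -297.    2.] [239. 240.]
scene spoon_head 0.65 [ 570. -107.  218.] [290. 215.]
41
```

Emit:
{"fn": "send_rows", "kwargs": {"series": [[[0,0,5],0,1],[[0,-2,10],0,1],[[0,-2,20],0,1],[[0,0,30],0,1],[[0,0,30],0,1],[[0,0,30],0,1],[[0,0,20],0,1],[[0,0,10],0,1],[[0,0,0],0,1]]}}

```text
clock: 31.0
eef_pos: [569.7, -76.1, 416.0]
eef_rot: [3.139, 0.0, 1.573]
wrist_force: [0.2, -0.1, -0.7]
finger_gap: 12.5
finger_force: 20.0
```

```bash
python3 spoon.py side scene
```

```text
31.0 [569.7 -76.1 416. ] [179.9   0.   90.2] 12.5 20.0 [ 0.2 -0.1 -0.7]
side spoon_mid 0.68 [568. -40. 289.] [308. 150.]
side spoon_end 0.62 [569.  53. 170.] [295. 196.]
side spoon_head 0.7 [ 574. -115.  383.] [318. 111.]
42
scene spoon_mid 0.83 [568. -44. 281.] [311. 203.]
scene spoon_end 0.71 [568.  53. 167.] [342. 221.]
scene spoon_head 0.83 [ 573. -109.  374.] [286. 187.]
43
```

Emit:
{"fn": "send_rows", "kwargs": {"series": [[[0,0,-15],0,1],[[0,0,-30],0,1],[[0,0,-30],0,1],[[0,0,-30],0,1],[[0,0,-20],0,1],[[0,2,-10],0,1],[[0,1,-6],0,1],[[0,0,-4],0,1],[[0,0,-3],0,1],[[0,0,-2],0,1],[[0,0,0],0,1]]}}

```text
clock: 32.5
eef_pos: [569.7, -73.0, 264.8]
eef_rot: [3.141, 0.0, 1.573]
wrist_force: [0.4, -1.3, -0.5]
finger_gap: 12.4
finger_force: 20.0
```

Emit:
{"fn": "send_rows", "kwargs": {"series": [[[0,0,-2],0,1],[[0,0,-2],0,1],[[0,0,-2],0,1],[[0,0,0],0,1]], "squeeze": 8}}

```text
clock: 32.9
eef_pos: [569.9, -72.8, 259.0]
eef_rot: [3.141, -0.0, 1.574]
wrist_force: [0.1, 2.0, 3.7]
finger_gap: 12.9
finger_force: 8.0
```

```bash
python3 spoon.py side scene
```

```text
32.9 [569.9 -72.8 259. ] [179.9  -0.   90.2] 12.9 8.0 [0.1 2.  3.7]
side spoon_mid 0.5 [571. -34. 130.] [308. 187.]
side spoon_head 0.59 [ 570. -109.  225.] [318. 152.]
44
scene spoon_mid 0.74 [571. -37. 124.] [313. 229.]
scene spoon_end 0.74 [569.  56.  17.] [340. 241.]
scene spoon_head 0.74 [ 572. -106.  220.] [290. 215.]
45
```

Emit:
{"fn": "send_rows", "kwargs": {"series": [[[0,0,0],0,0.7],[[0,0,0],0,0.5],[[0,0,0],0,0.2],[[0,0,0],0,-0.3],[[0,0,0],0,-0.3],[[0,0,0],0,-0.3],[[0,0,0],0,-0.3],[[0,2,10],0,-0.3],[[0,2,25],0,-0.3],[[0,2,40],0,-0.3],[[0,0,45],0,-0.3],[[0,0,45],0,-0.3]], "squeeze": 3}}

```text
clock: 34.5
eef_pos: [569.2, -66.7, 426.3]
eef_rot: [3.141, 0.0, 1.574]
wrist_force: [0.2, 0.3, -0.2]
finger_gap: 60.9
finger_force: 0.0
```

Emit:
{"fn": "send_rows", "kwargs": {"series": [[[-40,0,20],0,-0.3],[[-45,0,0],0,-0.3],[[-45,0,0],0,-0.3],[[0,0,0],0,-0.3],[[0,0,0],0,-0.3]]}}

```text
clock: 35.0
eef_pos: [439.2, -66.9, 445.0]
eef_rot: [3.139, 0.001, 1.573]
wrist_force: [0.4, 0.0, 0.0]
finger_gap: 60.9
finger_force: 0.0
```

```bash
python3 spoon.py side scene; python3 - <<'E'
from h import *
for n in ["scene","side"]:
    c=camera(n)
    for t in ["crock","pot","board","oil","mill","salt"]:
        r=spot_point(t,c)
        print(n,t,[(w(c,q["point"]).round(),round(q["confidence"],2)) for q in r[:3]])
    if n=="scene": a=c["color"]
    else: b=c["color"]
cv2.imwrite('pics/v6.png',np.hstack([cv2.resize(a[130:330,190:480],(400,276)),cv2.resize(b[120:300,190:450],(400,276))]))
E
```

```text
35.0 [439.2 -66.9 445. ] [179.9   0.   90.1] 60.9 0.0 [0.4 0.  0. ]
side spoon_mid 0.67 [572. -38. 132.] [308. 186.]
side spoon_end 0.17 [573. -33. 130.] [307. 187.]
side spoon_head 0.63 [ 573. -111.  226.] [317. 151.]
46
scene spoon_mid 0.7 [570. -36. 130.] [313. 228.]
scene spoon_head 0.54 [ 571. -102.  222.] [291. 215.]
47
scene crock [(array([ 250., -268.,   -0.]), 0.84), (array([569.,  -0.,   0.]), 0.76), (array([201., 340.,   2.]), 0.71)]
scene pot [(array([671., 294.,  45.]), 0.94)]
scene board [(array([ 541., -298.,    1.]), 0.87), (array([675., 297.,  44.]), 0.6)]
scene oil [(array([755., -84.,   0.]), 0.74), (array([568., -36., 130.]), 0.5)]
scene mill [(array([772.,   5.,   3.]), 0.96), (array([674., 297.,  45.]), 0.6)]
scene salt [(array([762.,  86.,   1.]), 0.65)]
side crock [(array([573.,  -7.,  -3.]), 0.96), (array([387.,  38.,   4.]), 0.75), (array([198., 336.,   0.]), 0.66)]
side pot [(array([669., 295.,  46.]), 0.56)]
side board [(array([ 541., -302.,    6.]), 0.71)]
side oil [(array([568., -38., 132.]), 0.74), (array([758., -83.,   1.]), 0.68)]
side mill [(array([769.,   3.,   7.]), 0.68)]
side salt [(array([768.,  86.,   5.]), 0.74)]
```

View pics/v6.png

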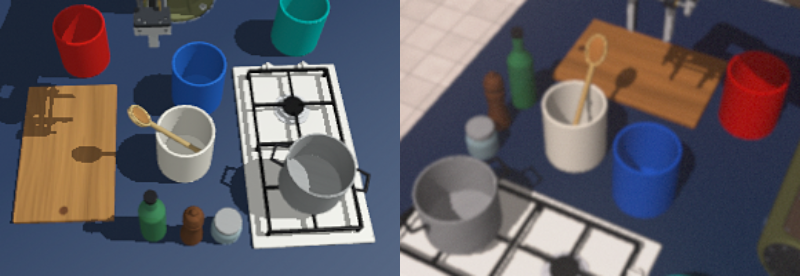

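The spoon stands head up in the white crock, leaning on the board-side rim. Everything else is where it was, and the gripper is clear.

```bash
python3 -c "
from cell import *
print(sign_off())"
```

```text
the job is handed in; nothing more can be done
None
```

The job is handed in: the spoon stands head up in the white crock, leaning on the rim away from the hob, with no other item visibly shifted. One blemish: the wrist force read 43 N when the fingertips briefly touched the board.

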